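# Hold a test probe on the pad under the red eyelet

## Robot

A 6-joint arm with a two-finger parallel gripper is mounted at the origin on the work surface. World frame = base frame: x ahead of the robot, y to its left, z up, the work surface at z = 0. Lengths are in m, angles in rad, forces in N, time in s.
With the tool pointing down it reaches from about 0.35 to 0.975 m from the base axis. Payload 4.9 kg.
Tool frame: the origin (TCP) lies midway between the tips of the shut fingers; the grasp point (between the pads) lies 19 mm behind it; z points along the fingers, y is the line along which they close (so a half turn about z gives the same grasp; the last joint's range is limited). The gripper opens to 85 mm and grips with 20 to 120 N. Pads are 22 mm wide; open, the fingers measure 114 mm over their backs; the gripper's body (76 mm by 85 mm) begins 54 mm behind the grasp point. The pads swing forward as they close: fully open they stand 13 mm farther back than shut.
Start: joints at [-1.399, 0.053, 1.613, -0, 1.476, -0.119], TCP at [0.179, -0.599, 0.231] pointing down, gripper open.
Joint ranges: [-3.01, 3.01], [-1.01, 2.22], [0.06, 2.58], [-1.02, 4.17], [0.09, 2.62], [-3.14, 3.14]. Speed limits (rad/s): [2.57, 2.57, 3.14, 3.14, 3.14, 3.14].

## Interface

Orientations are given as a rotation vector (axis times angle).
In Python, from station import ctrl, optics, job gives the robot as it stands.
- The arm moves only by the shell command python3 -m jog 'ROWS' [OPENING] [FORCE]. ROWS is JSON, a list of rows, each a list of 2 entries, a list of its own where there are three numbers: the shift along the tool's x, y, z in m, then the turn, a rotation vector about the tool's x, y, z in rad. A call has 1 to 5 rows; each row is the pose to reach, as a shift and turn from the pose commanded when the call began, along the tool's axes at that moment; what a row does not reach only later rows make up. A row lasts 1/10 s, in which the tool goes at most 50 mm and 8.59 degrees, less where a joint would pass 70% of its speed; a pose out of reach is approached as far as the arm can. A call with a gripper value outside its range is refused whole. OPENING is the opening, from 0 (shut) to 1 (fully open), set as the call begins (- or left out, the last holds). The fingers move at their own pace and stop on an object; FORCE is the grip in N (left out, the last holds). Time passes only in rows, so rows that repeat a pose let the fingers close. It gives the time, the measured TCP pose, the force, the opening and the grip force at its end, in the units of the state.
- ctrl.get_obs(): the state, without advancing time (a new reading comes with each control period).
- optics.get_image(name): name is "side" or "top" or "wrist"; returns a dict with "image" (480x640x3 uint8, blue, green, red), "fx", "fy", "cx", "cy" (pixels), "rvec" (rotation vector, rad) and "tvec" (3), from world to camera coordinates, as OpenCV has them; the wrist camera has in their place "mount" (4x4, takes a point from camera to tool coordinates, whose origin is the TCP and whose axes are the flange's). Camera axes: x right, y down, z forward; pixel columns grow to the right and rows downward; lengths in m; the calibration is good to about 2 mm. A picture is of the moment at which its call begins: read the wrist's pose just before it. There is no depth.
- job.finish_job(): hands the job in; it is judged then, once.
The state is a dict: "t": time; "q": joint angles; "dq": joint speeds; "effort": joint torques, N m; "tool_pos": TCP position; "tool_rot": TCP orientation; "contact_force": force on the tool from outside, world axes, zero at the start; "wrist_torque": the same for the moment, N m; "opening": finger opening in m; "grip_force": force on a finger pad.
Only numpy, scipy, OpenCV 4.12 (cv2) and the standard library are available. Lean on these libraries where they do the work, as an engineer would, in place of code of your own. Each camera call takes 0.05 s, during which the arm holds its last target. There are 200 camera calls.

## Task

Take the teal test probe out of its stand, pass its steel tip down through the red eyelet of the test fixture, and press it upright and gently on the gold pad beneath until the sprung circuit board has sunk about half of its 12 mm travel, never down to its stop. Finish while still holding the probe there, pressed and upright: do not let go or withdraw. Leave the solder spool, the screwdriver and the pliers alone.

Things in the scene. Friction and masses are not known exactly. Their poses are not given: they have to be found in the camera images.
- probe_grip (a point): Point to take the probe: on its axis in the teal round handle (24 mm in diameter, 95 mm long), 115 mm above the tip, 55 mm above the handle's lower end, 40 mm below its top. Axis z runs from tip to handle top, up at the start
- probe_tip (a point): The point at the bottom end of the probe's steel shaft, on its axis, 115 mm below probe_grip; at the start hidden inside the stand
- probe: The whole probe, a loose rigid rod, about 50 to 100 g, standing tip down in its stand: teal handle with two black bands, below it a steel shaft 8 mm in diameter and 60 mm long, tapering over the last 8 mm to a blunt 4 mm tip. Origin at its tip, z along it towards the handle's top
- stand: Probe stand, fixed: dark 90 x 90 x 10 mm foot with a grey 40 x 40 mm upright block, top 75 mm above the table, with a vertical hole 15 mm wide and 60 mm deep. The lower end of the probe's handle rests on the block; lift the probe over 60 mm to have it out. Origin: underside centre, z up
- eyelet_red_hole (a point): Centre of the red eyelet's hole, fixed, z up: an upright-axis ring, hole 16 mm, outside 32 mm, 8 mm high, on an arm from a post 60 mm away on the fixture's robot side. This point lies 67 mm above the table, half-way through the ring; the top of the gold pad (board at rest) is 22 mm straight below it
- fixture: Test fixture, fixed: grey base 160 (x) x 230 (y) x 12 mm, yawed up to 0.4 rad, with a green board on springs. Origin: underside centre. Three alike eyelets, red, blue and white, stand in a row along its y, 60 mm apart, in any order, each over a gold pad; only the red one counts. Their posts reach 72 mm above the table
- board_mid (a point): Middle of the top of the green board (84 x 196 mm, with black chips), 44 mm above the table while not pressed; sinks with it. On the board are three gold contact pads, 16 mm in diameter, 1 mm high, one under each eyelet, 60 mm apart along the fixture's y
- board (a joint): How far the sprung board is pressed straight down, m: 0 at rest, 0.012 at its stop. It starts to sink at about 1.3 N, and takes 0.5 N more for each mm (about 4.3 N half-way)
- spool_mid (a point): Bystander: white solder spool (silver core, orange top) standing upright, 60 mm in diameter, 40 mm high, loose; centre, half-way up
- screwdriver_grip (a point): Bystander: teal screwdriver lying on the table, about 200 mm long, loose; point in its handle
- pliers_mid (a point): Bystander: red-handled pliers lying flat, 165 mm long, 12 mm high, loose; the pivot, half-way up
Not all that is in view belongs to the job. Several things look just like the stand: the one meant starts farthest from the robot's base.

How it is judged:
On the way, in this order (a step that is already met when the one before it is completed fails the run):
1. the probe is held in the fingers, its tip lifted out of the stand (z of probe_tip in the frame of stand above 0.077 m and contact force between the fingers and probe above 1 N), for 0.1 s.
2. the upright probe is through the red eyelet, its tip below the ring (z of probe_tip in the frame of eyelet_red_hole below -0.006 m and horizontal distance between probe_tip and eyelet_red_hole below 0.007 m and angle between probe's own z axis and vertical below 0.2 rad and contact force between the fingers and probe above 1 N), for 0.1 s.
At the end, for the whole second after the job is handed in: The probe is still held by the fingers, through the red eyelet (tip within 7 mm of its axis), upright within 0.12 rad (7 degrees), at rest, its tip pressing the gold pad with 1.5 to 9 N, the board sunk 2.5 to 9.5 mm (horizontal distance between probe_tip and eyelet_red_hole below 0.007 m and z of probe_tip in the frame of eyelet_red_hole below -0.022 m and angle between probe's own z axis and vertical below 0.12 rad and contact force between probe and board between 1.5 and 9 N and value of joint board between 0.0025 and 0.0095 m and contact force between the fingers and probe above 1 N and linear speed of probe below 0.02 m/s); the arm keeps its last pose, push and grip.
It fails at once if the board is pressed to its stop (value of joint board above 0.0117 m).
It fails at once if the probe is pressed on the board with more than 15 N (contact force between probe and board above 15 N).
It fails at once if the spool, screwdriver or pliers are moved more than 20 mm (distance of any of spool_mid, screwdriver_grip, pliers_mid from where it was at the start of the episode above 0.02 m).
It also fails if it takes over 40 s, if anything falls off the work surface, if the arm or the gripper's body presses on something with over 40 N, if the wrist force passes 120 N, or if a joint passes its speed limit or range.

## Working session

There is one attempt and no reset: what is moved stays moved. The work goes in short steps, Python scripts to look and compute and a shell command to move; the robot and the scene stay as the last step left them, time stands still between calls to the robot, and variables do not carry over. Pictures are saved under pics/ and viewed, at most 10 in all, crops included, and the job is handed in when it is done.

```bash
mkdir -p pics
cat > h.py <<'E'
import numpy as np, cv2
from scipy.spatial.transform import Rotation as R
from station import ctrl, optics, job
def snap(n,f):
    o=ctrl.get_obs(); d=optics.get_image(n)
    cv2.imwrite(f'pics/{f}.png',d['image'])
    if n=='wrist':
        T=np.eye(4);T[:3,:3]=R.from_rotvec(o['tool_rot']).as_matrix();T[:3,3]=o['tool_pos']
        C=T@np.array(d['mount'])
    else:
        C=np.eye(4);r=R.from_rotvec(np.ravel(d['rvec'])).as_matrix();C[:3,:3]=r.T;C[:3,3]=-r.T@np.ravel(d['tvec'])
    np.savez(f'pics/{f}.npz',C=C,k=[d['fx'],d['fy'],d['cx'],d['cy']])
def ray(f,u,v):
    z=np.load(f'pics/{f}.npz');C=z['C'];fx,fy,cx,cy=z['k']
    return C[:3,3],C[:3,:3]@np.array([(u-cx)/fx,(v-cy)/fy,1])
def atz(f,u,v,h):
    p,d=ray(f,u,v);return (p+d*(h-p[2])/d[2]).round(4)
def proj(f,P):
    z=np.load(f'pics/{f}.npz');C=z['C'];fx,fy,cx,cy=z['k']
    c=C[:3,:3].T@(np.array(P)-C[:3,3]);return np.round([fx*c[0]/c[2]+cx,fy*c[1]/c[2]+cy],1)
def crop(f,u0,v0,u1,v1,s,g):
    i=cv2.imread(f'pics/{f}.png')[v0:v1,u0:u1];cv2.imwrite(f'pics/{g}.png',cv2.resize(i,None,fx=s,fy=s,interpolation=cv2.INTER_CUBIC))
def totool(d):
    return R.from_rotvec(ctrl.get_obs()['tool_rot']).as_matrix().T@np.array(d)
E
python3 - <<'E'
from h import *
snap('top','top0');snap('side','side0')
a=[cv2.imread(f'pics/{x}.png') for x in('top0','side0')]
for x in ('top0','side0'): print(np.load(f'pics/{x}.npz')['C'][:3,3])
print(ctrl.get_obs())
E
```

```text
[ 0.45212086 -0.02464484  1.33406612]
[-0.04002951  0.58273995  0.58001458]
{'t': 0.1, 'q': array([-1.39898670e+00,  5.32990732e-02,  1.61421146e+00,  4.98011455e-07,
        1.47601428e+00, -1.19005902e-01]), 'dq': array([-0.00067509, -0.00166156, -0.00487358, -0.0003579 , -0.00246118,
       -0.0001275 ]), 'effort': array([-6.41683570e-06, -3.94905925e+01, -3.71363783e+01, -9.68562676e-05,
        3.93556460e-03,  1.51488268e-05]), 'tool_pos': array([ 0.17910374, -0.59817092,  0.23014815]), 'tool_rot': array([-3.10652802e+00, -4.54923961e-01,  7.92937925e-05]), 'contact_force': array([ 0.08267157, -0.43952707, -0.39266982]), 'wrist_torque': array([-0.0570906 ,  0.00981932,  0.0605153 ]), 'grip_force': 0.0, 'opening': 0.08521484608317428}
```

View pics/top0.png

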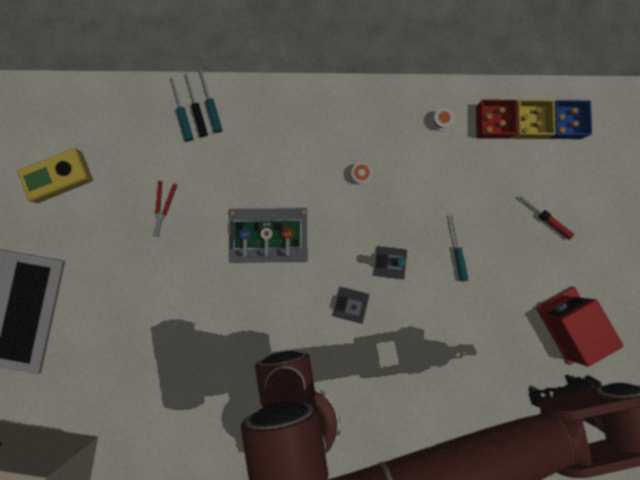

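View pics/side0.png

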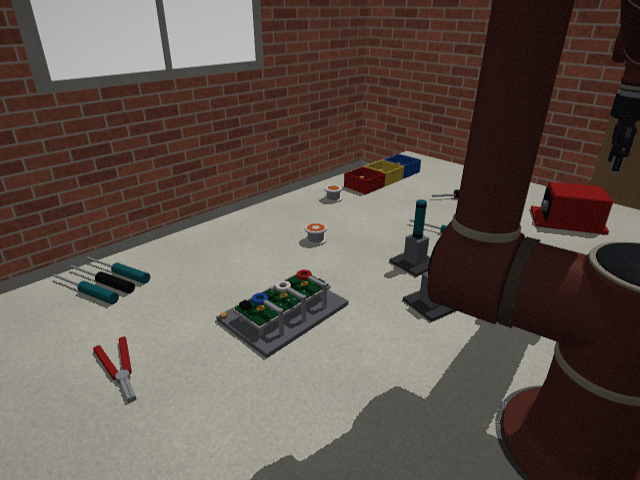

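The top view shows two look-alike stands: A at (390,262), holding the teal probe (top at about (399,262)), and B at (350,304), empty. The base is at about (285,440), so A is farther from it and is the one meant. The eyelets are blue (245,234), white (266,234) and red (288,234). I'll confirm both in one enlarged crop.

Run:
```python
from h import *
crop('top0',220,190,420,330,4,'c0')
for n,u,v,h in [('standA foot',390,262,.01),('probe top',399,262,.170),('standB',350,304,.01),('red',288,234,.071),('blue',245,234,.071),('white',266,234,.071),('spool',361,173,.04),('driver',460,265,.015)]: print(n,atz('top0',u,v,h))
for n,u,v,h in [('probetop',421,202,.170),('red',304,274,.071),('blue',261,299,.071)]: print('side',n,atz('side0',u,v,h))
```

```text
standA foot [ 0.47   -0.2626  0.01  ]
probe top [ 0.468  -0.2573  0.17  ]
standB [ 0.3465 -0.1446  0.01  ]
red [0.5463 0.0359 0.071 ]
blue [0.5455 0.1569 0.071 ]
white [0.5459 0.0978 0.071 ]
spool [ 0.7287 -0.1739  0.04  ]
driver [ 0.4623 -0.4682  0.015 ]
side probetop [ 0.4674 -0.2573  0.17  ]
side red [0.5476 0.0405 0.071 ]
side blue [0.541  0.1606 0.071 ]
```

View pics/c0.png

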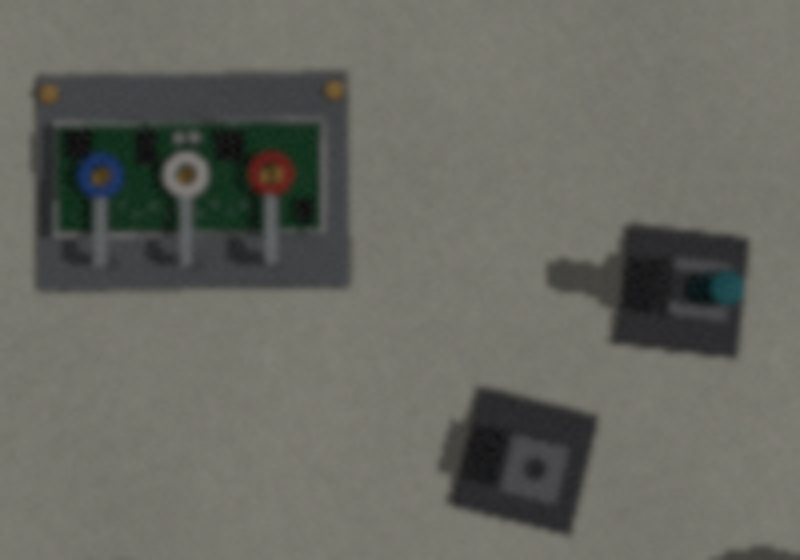

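The crop confirms it. Stand A, with the teal probe top at crop (727,287), is the far one; B, at (535,468), is empty. The red eyelet is the right-hand one, at crop (270,174). Top and side views agree on the probe at about (0.468,-0.261) and on red at about (0.547,0.038).

Run:
```python
from h import *
print(atz('top0',401.7,261.7,.170),atz('top0',287.5,233.5,.071),atz('top0',245.2,234,.071))
o=ctrl.get_obs();print(totool(np.array([.468,-.261,.24])-o['tool_pos']));print(R.from_rotvec(o['tool_rot']).as_matrix().round(3))
```

```text
[ 0.4688 -0.2643  0.17  ] [0.5477 0.0374 0.071 ] [0.5455 0.1563 0.071 ]
[ 0.37344603 -0.24019536 -0.00930522]
[[ 0.958  0.287 -0.   ]
 [ 0.287 -0.958  0.002]
 [ 0.    -0.002 -1.   ]]
```

```bash
python3 -m jog '[[[0.037,-0.024,-0.002],[0,0,0]],[[0.074,-0.048,-0.006],[0,0,0]],[[0.111,-0.072,-0.01],[0,0,0]],[[0.148,-0.096,-0.01],[0,0,0]],[[0.185,-0.12,-0.01],[0,0,0]]]' 1 40
python3 -m jog '[[[0.037,-0.024,0],[0,0,0]],[[0.074,-0.048,0],[0,0,0]],[[0.111,-0.072,0],[0,0,0]],[[0.135,-0.086,0],[0,0,0]],[[0.135,-0.086,0],[0,0,0]]]'
python3 - <<'E'
from h import *
snap('wrist','w1');print(proj('w1',[.4685,-.2625,.17]),proj('w1',[.4685,-.2625,.13]),np.load('pics/w1.npz')['C'])
print(ctrl.get_obs()['contact_force'])
E
```

```text
t: 0.6
tool_pos: [0.3228, -0.4291, 0.241]
tool_rot: [-3.108, -0.455, -0.0]
contact_force: [-0.0, -0.9, 0.8]
opening: 0.0853
grip_force: 0.0
t: 1.1
tool_pos: [0.4282, -0.307, 0.2408]
tool_rot: [-3.106, -0.462, -0.0]
contact_force: [-0.3, 0.2, 0.7]
opening: 0.0853
grip_force: 0.0
[269.5 174.8] [277.1 167.3] [[ 0.29028106 -0.90875349 -0.29983996  0.5060043 ]
 [-0.95694076 -0.27603539 -0.08982675 -0.28365159]
 [-0.00113607  0.31300409 -0.9497511   0.38312298]
 [ 0.          0.          0.          1.        ]]
[ 0.1796757   0.40867757 -0.39582251]
```

View pics/w1.png

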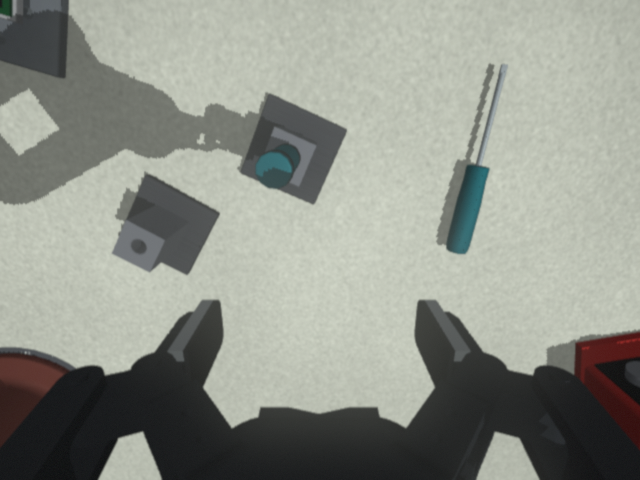

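The wrist view shows the probe top at (274,169) in stand A. I'll refine the probe position from it.

Run:
```python
from h import *
p=atz('w1',274,169,.17);print(p);o=ctrl.get_obs();print(o['tool_pos'],totool(np.array([*p[:2],.113])-o['tool_pos']))
print(R.from_rotvec(o['tool_rot']).as_matrix().round(3))
```

```text
[ 0.4728 -0.2643  0.17  ]
[ 0.42723458 -0.30838671  0.24080579] [ 0.05646964 -0.0289236   0.12778407]
[[ 0.957  0.29  -0.001]
 [ 0.29  -0.957  0.   ]
 [-0.001 -0.001 -1.   ]]
```

```bash
python3 -m jog '[[[0.028,-0.014,0],[0,0,0]],[[0.055,-0.0285,0],[0,0,0]],[[0.055,-0.0285,0],[0,0,0]],[[0.055,-0.0285,0.02],[0,0,0]],[[0.055,-0.0285,0.03],[0,0,0]]]'
python3 - <<'E'
from h import *
snap('wrist','w2');o=ctrl.get_obs();print(o['tool_pos'],totool(np.array([.4715,-.2643,.113])-o['tool_pos']),proj('w2',[.4715,-.2643,.17]))
snap('top','t2');snap('side','s2')
a=np.hstack([cv2.imread('pics/w2.png')[80:480,120:520],cv2.imread('pics/s2.png')[100:300,320:520].repeat(2,0).repeat(2,1)]);cv2.imwrite('pics/m2.png',a)
E
```

```text
t: 1.65
tool_pos: [0.47, -0.2673, 0.2097]
tool_rot: [-3.108, -0.453, 0.003]
contact_force: [0.5, -0.2, -0.5]
opening: 0.0856
grip_force: 0.0
[ 0.46913398 -0.26671116  0.2076969 ] [ 0.00329326 -0.00126347  0.09469146] [314.4 266.2]
```

View pics/m2.png

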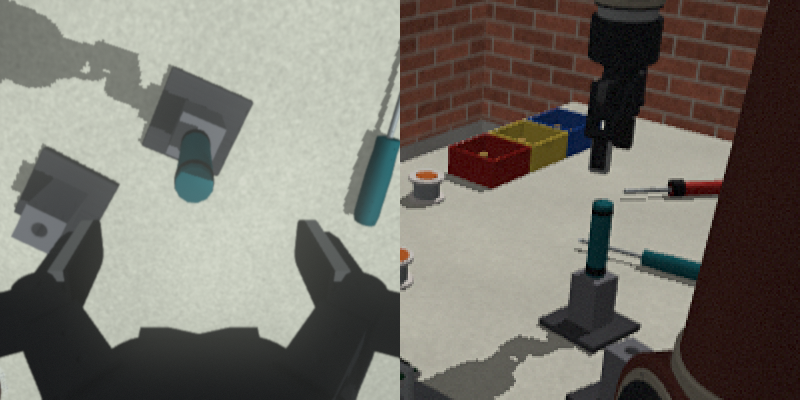

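The probe top is at wrist pixel (314,262), within about 4 px (roughly 1.5 mm) of the prediction, so it lines up with the fingers. Descending to grasp.

```bash
python3 -m jog '[[[0.0045,-0.0015,0.03],[0,0,0]],[[0.0045,-0.0015,0.06],[0,0,0]],[[0.0045,-0.0015,0.085],[0,0,0]],[[0.0045,-0.0015,0.094],[0,0,0]],[[0.0045,-0.0015,0.094],[0,0,0]]]'
python3 -m jog '[[[0,0,0],[0,0,0]],[[0,0,0],[0,0,0]],[[0,0,0],[0,0,0]],[[0,0,0],[0,0,0]],[[0,0,0],[0,0,0]]]' 0 60
python3 -m jog '[[[0,0,0],[0,0,0]],[[0,0,0],[0,0,0]],[[0,0,0],[0,0,0]]]'
```

```text
t: 2.3
tool_pos: [0.4743, -0.2638, 0.1164]
tool_rot: [-3.107, -0.454, 0.003]
contact_force: [0.6, 0.7, 0.7]
opening: 0.0853
grip_force: 0.0
t: 2.8
tool_pos: [0.4755, -0.2641, 0.1182]
tool_rot: [3.108, 0.455, 0.002]
contact_force: [-0.6, 0.2, 2.4]
opening: 0.0227
grip_force: 58.5
t: 3.1
tool_pos: [0.4756, -0.2641, 0.1182]
tool_rot: [3.108, 0.455, 0.002]
contact_force: [-0.0, 1.4, 4.9]
opening: 0.0225
grip_force: 58.5
```

```bash
python3 -m jog '[[[0,0,-0.015],[0,0,0]],[[0,0,-0.04],[0,0,0]],[[0,0,-0.07],[0,0,0]],[[0,0,-0.095],[0,0,0]],[[0,0,-0.095],[0,0,0]]]'
python3 - <<'E'
from h import *
o=ctrl.get_obs();print(o['tool_pos'],totool(np.array([.547-.03,.038,.213])-o['tool_pos']),o['contact_force'],o['grip_force'])
print(R.from_rotvec(o['tool_rot']).as_matrix().round(3))
E
```

```text
t: 3.6
tool_pos: [0.4769, -0.2652, 0.2174]
tool_rot: [3.103, 0.454, 0.009]
contact_force: [-0.1, -0.1, 1.0]
opening: 0.0228
grip_force: 58.7
[ 0.47692995 -0.26523517  0.21735157] [ 0.12532263 -0.2790354   0.00309752] [-0.14298291 -0.09515502  0.99179954] 58.70569825172424
[[ 0.958  0.287  0.007]
 [ 0.287 -0.958 -0.005]
 [ 0.005  0.007 -1.   ]]
```

```bash
python3 -m jog '[[[0.015,-0.022,0],[0,0,0]],[[0.042,-0.062,0],[0,0,0]],[[0.069,-0.102,0],[0,0,0]],[[0.096,-0.142,0],[0,0,0]],[[0.123,-0.182,0],[0,0,0]]]'
python3 -m jog '[[[0.014,-0.022,0],[0,0,0]],[[0.015,-0.030,0],[0,0,0]],[[0.015,-0.030,0],[0,0,0]]]'
python3 - <<'E'
from h import *
o=ctrl.get_obs();print(o['tool_pos'],o['tool_rot'])
snap('wrist','w3');snap('side','s3')
t=o['tool_pos'];tip=np.array([t[0],t[1],.114]);print(proj('w3',tip),proj('s3',tip),proj('w3',[.547,.038,.071]),proj('s3',[.547,.038,.071]))
cv2.imwrite('pics/m3.png',np.hstack([cv2.resize(cv2.imread('pics/w3.png')[0:480,120:440],(400,600)),cv2.resize(cv2.imread('pics/s3.png')[180:330,240:340],(400,600),interpolation=cv2.INTER_CUBIC)]))
E
```

```text
t: 4.1
tool_pos: [0.5402, -0.0523, 0.2108]
tool_rot: [-3.108, -0.454, 0.003]
contact_force: [1.5, -0.1, -0.8]
opening: 0.0226
grip_force: 58.8
t: 4.4
tool_pos: [0.5457, -0.0204, 0.211]
tool_rot: [-3.108, -0.458, 0.004]
contact_force: [0.2, -0.8, -0.6]
opening: 0.0225
grip_force: 58.9
[ 0.54567148 -0.02040378  0.21101673] [-3.10770967 -0.45804049  0.00359951]
[318.5 238.5] [325.  246.6] [253.7 202.3] [305.1 273.7]
```

View pics/m3.png

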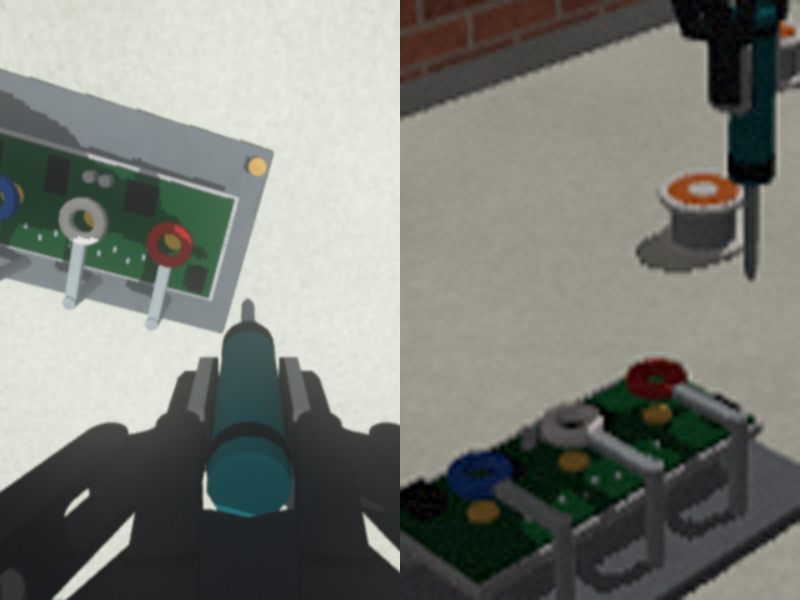

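The montage shows the tip at wrist (318.4,240) and side (327.5,249.5), and the red ring centre at wrist (256,194.5) and side (304,274.5). I'll triangulate both from the two cameras.

```bash
cat >> h.py <<'E'
def tri(obs):
    A=np.zeros((3,3));b=np.zeros(3)
    for f,u,v in obs:
        p,d=ray(f,u,v);d=d/np.linalg.norm(d);P=np.eye(3)-np.outer(d,d);A+=P;b+=P@p
    return np.linalg.solve(A,b).round(4)
E
python3 - <<'E'
from h import *
tip=tri([('w3',318.4,240),('s3',327.5,249.5)]);red=tri([('w3',256,194.5),('s3',304,274.5)])
print(tip,red,atz('w3',256,194.5,.071),atz('s3',304,274.5,.071),atz('w3',318.4,240,.111),atz('s3',327.5,249.5,.111))
# handle lower-end check for tilt: side handle lower-end centre
print(atz('s3',327.75,225,.171))
d=np.array([*(red-tip)[:2],0]);print(totool(d), ctrl.get_obs()['tool_pos'])
E
```

```text
[ 0.5415 -0.0223  0.1074] [0.5523 0.0376 0.0662] [0.5542 0.0377 0.071 ] [0.5462 0.0418 0.071 ] [ 0.5435 -0.0209  0.111 ] [ 0.5368 -0.019   0.111 ]
[ 0.5344 -0.0164  0.171 ]
[ 2.74837624e-02 -5.43073758e-02 -4.17459009e-05] [ 0.54592222 -0.02203674  0.21157781]
```

```bash
python3 -m jog '[[[0.012,-0.024,0],[0,0,0]],[[0.027,-0.0545,0],[0,0,0]],[[0.027,-0.0545,0.01],[0,0,0]],[[0.027,-0.0545,0.025],[0,0,0]],[[0.027,-0.0545,0.025],[0,0,0]]]'
python3 - <<'E'
from h import *
o=ctrl.get_obs();print(o['tool_pos'],o['tool_rot'])
snap('wrist','w4');snap('side','s4')
t=o['tool_pos'];print(proj('w4',[*t[:2],t[2]-.1]),proj('s4',[*t[:2],t[2]-.1]))
cv2.imwrite('pics/m4.png',np.hstack([cv2.resize(cv2.imread('pics/w4.png')[180:330,260:360],(400,600),interpolation=cv2.INTER_CUBIC),cv2.resize(cv2.imread('pics/s4.png')[180:330,255:355],(400,600),interpolation=cv2.INTER_CUBIC)]))
E
```

```text
t: 5.0
tool_pos: [0.5547, 0.0374, 0.1836]
tool_rot: [-3.108, -0.452, 0.009]
contact_force: [-0.4, -0.4, -1.4]
opening: 0.023
grip_force: 59.0
[0.55470419 0.03741515 0.18359656] [-3.10811243 -0.45226666  0.00936759]
[318.7 236.8] [302.7 267.1]
```

View pics/m4.png

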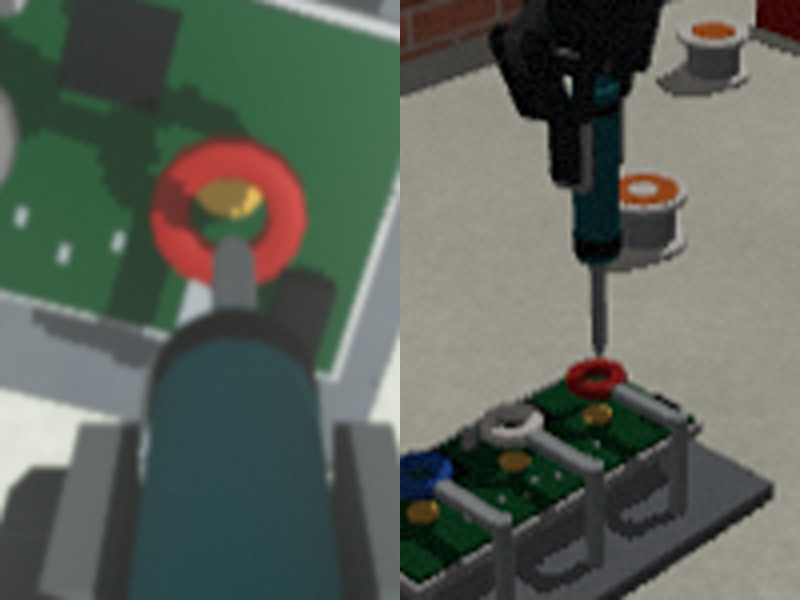

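The tip is just above the ring. It is at wrist (318,240.8) against ring (317.3,232.5), and at side (304.8,268) against ring (304,274.5).

Run:
```python
from h import *
print(tri([('w4',318,240.75),('s4',304.75,268)]),tri([('w4',317.25,232.5),('s4',304,274.5)]))
for z in (.08,.084): print(atz('w4',317.25,232.5,.071)-atz('w4',318,240.75,z),atz('s4',304,274.5,.071)-atz('s4',304.75,268,z))
o=ctrl.get_obs();print(o['tool_pos'],o['contact_force']);print(R.from_rotvec(o['tool_rot']).as_matrix().round(4))
```

```text
[0.5506 0.0363 0.0824] [0.5519 0.0374 0.0662]
[ 0.0034  0.0016 -0.009 ] [-0.0071  0.009  -0.009 ]
[ 0.0021  0.0013 -0.013 ] [-0.0024  0.0046 -0.013 ]
[0.55601096 0.03752712 0.18603173] [ 0.03642709 -0.87402094 -0.62030392]
[[ 9.585e-01  2.849e-01 -2.300e-03]
 [ 2.849e-01 -9.585e-01 -1.000e-04]
 [-2.200e-03 -6.000e-04 -1.000e+00]]
```

```bash
python3 -m jog '[[[0.0015,-0.0008,0],[0,0,0]],[[0.0015,-0.0008,0.008],[0,0,0]],[[0.0015,-0.0008,0.016],[0,0,0]],[[0.0015,-0.0008,0.022],[0,0,0]],[[0.0015,-0.0008,0.022],[0,0,0]]]'
python3 -m jog '[[[0,0,0.004],[0,0,0]],[[0,0,0.008],[0,0,0]],[[0,0,0.008],[0,0,0]],[[0,0,0.008],[0,0,0]]]'
python3 - <<'E'
from h import *
o=ctrl.get_obs();print(o['tool_pos'],o['contact_force'],o['wrist_torque'])
E
```

```text
t: 5.6
tool_pos: [0.557, 0.04, 0.1635]
tool_rot: [-3.108, -0.455, 0.004]
contact_force: [-0.1, 0.3, -1.3]
opening: 0.0226
grip_force: 59.0
t: 6.0
tool_pos: [0.5579, 0.04, 0.1573]
tool_rot: [-3.108, -0.455, 0.0]
contact_force: [0.9, 0.5, -0.1]
opening: 0.0226
grip_force: 59.0
[0.55794252 0.03999242 0.15725692] [ 0.90606673  0.47111355 -0.09323052] [0.00333055 0.00021735 0.02954132]
```

```bash
for i in 1 2; do echo; done; python3 -m jog '[[[0,0,0.003],[0,0,0]],[[0,0,0.006],[0,0,0]],[[0,0,0.006],[0,0,0]],[[0,0,0.006],[0,0,0]]]' | grep -E 'tool_pos|contact'
python3 -m jog '[[[0,0,0.001],[0,0,0]],[[0,0,0.002],[0,0,0]],[[0,0,0.002],[0,0,0]],[[0,0,0.002],[0,0,0]]]'| grep -E 'tool_pos|contact'
python3 -m jog '[[[0,0,0.001],[0,0,0]],[[0,0,0.002],[0,0,0]],[[0,0,0.002],[0,0,0]],[[0,0,0.002],[0,0,0]]]'| grep -E 'tool_pos|contact'
python3 - <<'E'
from h import *
f=[]
for i in range(6):
    optics.get_image('side');f.append(ctrl.get_obs()['contact_force'])
print(np.mean(f,0),np.std(f,0))
snap('side','s5');snap('wrist','w5')
cv2.imwrite('pics/m5.png',np.hstack([cv2.resize(cv2.imread('pics/w5.png')[180:330,260:360],(400,600),interpolation=cv2.INTER_CUBIC),cv2.resize(cv2.imread('pics/s5.png')[230:305,280:330],(400,600),interpolation=cv2.INTER_CUBIC)]))
E
```

```text
tool_pos: [0.5579, 0.04, 0.1511]
contact_force: [-0.2, -0.1, -0.5]
tool_pos: [0.5579, 0.04, 0.1493]
contact_force: [0.4, -0.9, -1.3]
tool_pos: [0.5582, 0.04, 0.1476]
contact_force: [0.5, -0.7, 0.7]
[-0.44599616  0.13133577  0.89553738] [0.36862873 0.15973151 0.55658229]
```

View pics/m5.png

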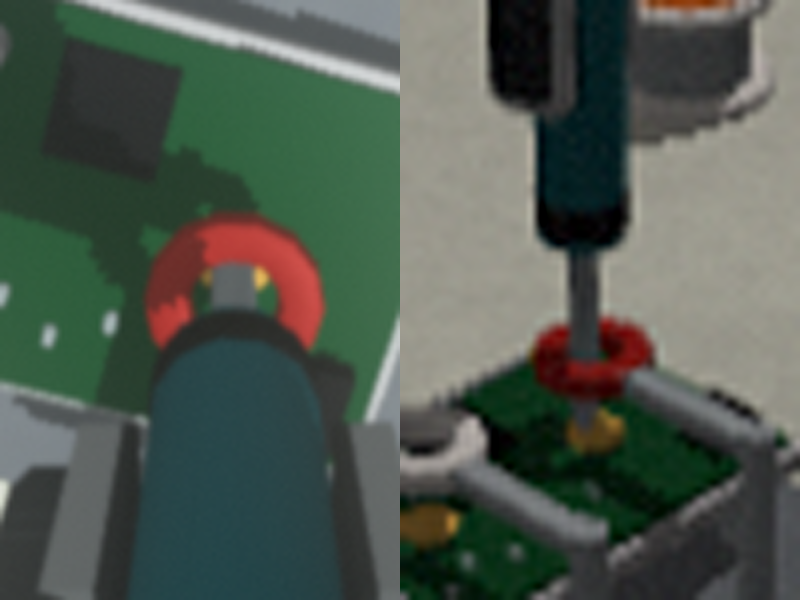

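The probe is through the red eyelet. In the side view the shaft (585) sits slightly left of the ring centre (594), and the tip is just above the pad. I'll shift 1.5 mm back along tool x and press in small steps while watching the force.

```bash
cat > f.py <<'E'
from h import *
f=[]
for i in range(5):
    optics.get_image('top');f.append(ctrl.get_obs()['contact_force'])
print(np.mean(f,0).round(2),ctrl.get_obs()['tool_pos'].round(4))
E
python3 -m jog '[[[-0.0015,0,0],[0,0,0]],[[-0.0015,0,0.001],[0,0,0]],[[-0.0015,0,0.002],[0,0,0]],[[-0.0015,0,0.002],[0,0,0]]]' >/dev/null; python3 f.py
python3 -m jog '[[[0,0,0.001],[0,0,0]],[[0,0,0.002],[0,0,0]],[[0,0,0.002],[0,0,0]]]' >/dev/null; python3 f.py
```

```text
[1.07 0.18 1.87] [0.5567 0.0395 0.1455]
[ 1.18 -0.09  3.12] [0.5566 0.0395 0.1434]
```

```bash
python3 -m jog '[[[0,0,0.001],[0,0,0]],[[0,0,0.002],[0,0,0]],[[0,0,0.0025],[0,0,0]],[[0,0,0.0025],[0,0,0]],[[0,0,0.0025],[0,0,0]]]'; python3 f.py
python3 - <<'E'
from h import *
snap('side','s6');snap('wrist','w6')
cv2.imwrite('pics/m6.png',np.hstack([cv2.resize(cv2.imread('pics/w6.png')[180:330,260:360],(400,600),interpolation=cv2.INTER_CUBIC),cv2.resize(cv2.imread('pics/s6.png')[230:305,280:330],(400,600),interpolation=cv2.INTER_CUBIC)]))
E
```

```text
t: 9.3
tool_pos: [0.5567, 0.0395, 0.141]
tool_rot: [3.108, 0.455, 0.0]
contact_force: [1.0, 0.7, 3.8]
opening: 0.0221
grip_force: 59.0
[1.63 0.31 4.35] [0.5566 0.0395 0.1409]
```

View pics/m6.png

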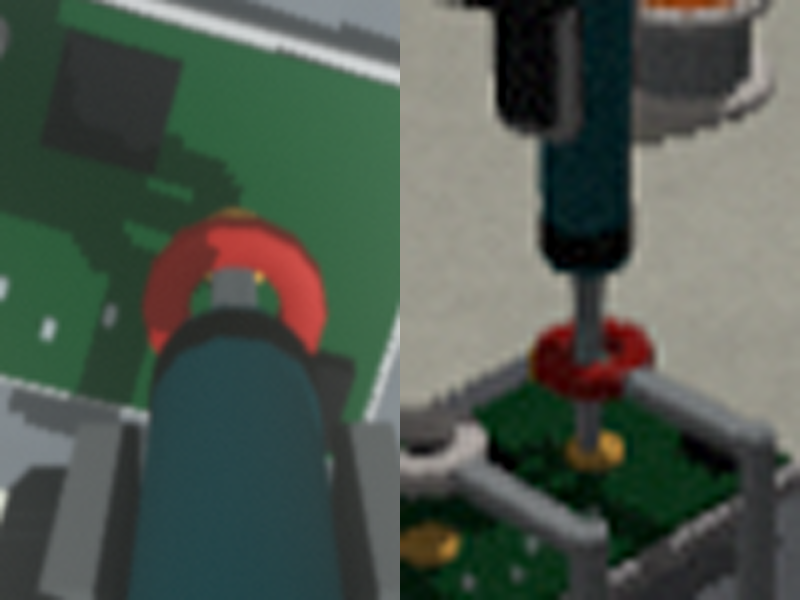

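The tip is on the pad inside the red ring and the shaft looks vertical. The pad has dropped visibly, and the 4.35 N reading corresponds to about 6 mm. Handing in.

```bash
python3 -c "
from h import *
print(job.finish_job())"
```

```text
the job is handed in; nothing more can be done
None
```

I handed the job in with the probe held upright through the red eyelet, pressing the gold pad at about 4.3 N, which by the spring figures puts the board about 6 mm down. The hand-in returned no verdict.

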